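# Drive the seated nozzle out of a chocolate dosing head with the ejector rod

## Robot

A 6-joint arm with a two-finger parallel gripper is mounted at the origin on the work surface. World frame = base frame: x ahead of the robot, y to its left, z up, the work surface at z = 0. Lengths are in mm, angles in rad, forces in N, time in s.
With the tool pointing down it reaches from about 275 to 750 mm from the base axis. Payload 10.2 kg.
Tool frame: the origin (TCP) lies between the finger pads; the fingertips stand 17 mm ahead of it and the grasp point (between the pads) lies 2 mm behind it; z points along the fingers, y is the line along which they close (so a half turn about z gives the same grasp; the last joint's range is limited). The gripper opens to 85 mm and grips with 20 to 120 N. Pads are 22 mm wide; open, the fingers measure 114 mm over their backs; the gripper's body (76 mm by 85 mm) begins 54 mm behind the grasp point. The pads swing forward as they close: fully open they stand 13 mm farther back than shut.
Start: joints at [-1.564, 0.313, 1.498, -0, 1.331, -0.223], TCP at [119.572, -511.208, 248.294] pointing down, gripper open.
Joint ranges: [-2.94, 2.94], [-0.97, 2.17], [0.19, 2.56], [-1.23, 4.37], [0.02, 3.11], [-2.88, 2.88]. Speed limits (rad/s): [2.39, 2.39, 3.01, 3.14, 3.14, 3.14].

## Interface

Orientations are given as a unit quaternion [w, x, y, z].
In Python, from rig import * gives the robot as it stands.
- The arm moves only by the tool step_arm, never from a script. Its argument "commands" is text: rows parted by semicolons, each of 7 numbers parted by spaces: the opening, from 0 (shut) to 1 (fully open), then the shift along the tool's x, y, z in cm, then the turn, a rotation vector about the tool's x, y, z in rad. In form: hand x y z rx ry rz; .... A call has 1 to 20 rows; each row is the pose to reach, as a shift and turn from the pose commanded when the call began, along the tool's axes at that moment; what a row does not reach only later rows make up. A row lasts 1/12 s, in which the tool goes at most 41.7 mm and 7.16 degrees, less where a joint would pass 70% of its speed; a pose out of reach is approached as far as the arm can. A call with a gripper value outside its range is refused whole. The fingers move at their own pace and stop on an object; "newtons" is the grip in N (left out, the last holds). Time passes only in rows, so rows that repeat a pose let the fingers close. It gives the time, the measured TCP pose, the force, the opening and the grip force at its end, in the units of the state.
- sense(): the state, without advancing time (a new reading comes with each control period).
- capture(name): name is "side" or "top" or "wrist"; returns the picture (420x560x3 uint8, red, green, blue); there is no depth.
- camera_model(name): a dict with "mtx" (3x3 intrinsics, pixels), "eye" and "rotation" of the camera in the world. Camera axes: x right, y down, z forward; pixel columns grow to the right and rows downward; lengths in mm; the calibration is good to about 2 mm. The wrist camera is an equidistant fisheye: a pixel r from the principal point sees the ray r / f radians off the axis. A picture is of the moment at which its call begins: read the wrist's pose just before it. camera_model takes no time and is no camera call; for the wrist camera it gives the pose at the moment of the call.
- finish_job(): hands the job in; it is judged then, once.
Trained networks look in the newest picture that a camera, given by its name, has taken for a name from the list of things; names that differ only in an ending like _2 or _b are one class to them, and where a whole thing is asked for, a point or a joint stands for the part that bears it (a point fixed in the world has none). Each returns a list of dicts, best first, with "score" (0 to 1); they miss things now and then, are a little off and sometimes report something else, mostly with a low value. They report only what shows in the picture. A call takes as long as a camera call. They do not tell look-alikes from the thing itself.
- search_frame(camera, label): "rect" ([centre column, centre row, width, height] in pixels, round what is visible of it).
- trace(camera, label): "mask" (420x560 bool, what is visible of it) and "rect" ([centre column, centre row, width, height] in pixels, round what is visible of it).
- spot_point(camera, label): "xy" ([column, row] in pixels: a listed point, or the origin of a listed thing).
The state is a dict: "time_s": time; "joints": joint angles; "dq": joint speeds; "tau": joint torques, N m; "eef_pos": TCP position; "ee_rot": TCP orientation; "force": force on the tool from outside, world axes, zero at the start; "wrist_torque": the same for the moment, N m; "grip_width": opening from 0.0 (shut) to 1.0 (fully open); "grip_force": force on a finger pad.
Only numpy, scipy, OpenCV 4.12 (cv2) and the standard library are available. Lean on these libraries where they do the work, as an engineer would, in place of code of your own. Each camera call takes 0.05 s, during which the arm holds its last target. There are 200 camera calls.

## Task

The nozzle is still stuck in the dosing head on the wash-up stand, and the valve slide above it has been left partly shut. Take the ejector rod from its holder, work the slide's port over the bore (the rod's tip, once in the port, will draw it along), pass the rod down the bore and press the nozzle out into the catch pan below, never forcing the rod against the head or its slide. Then put the rod back in its holder as it was; leave the spare nozzle and the black box where they stand.

Things in the scene. Friction and masses are not known exactly. Their poses are not given: they have to be found in the camera images.
- head: Steel dosing head on its stand: block 66 (x) by 180 (y) mm, underside 70 and top 130 mm above the table, an air cylinder on its +y end. Origin on the table under the bore axis, z up. From the underside to z = 106 the nozzle seat, 28 mm wide; from there to the groove floor at z = 122 the bore, 14.8 mm wide. On the table below it a catch pan, x -75..75, y -52..92 mm, rim 20 mm high.
- bore (a point): Point on the bore axis at the level of the head's top; axes as head. A white slide, 38 by 100 by 8 mm, lies flush with the top in a groove along y; a 14 mm port goes through it. Open against its stop, its port is right over the bore; at the start the port is 7 to 33 mm from there towards +y (not measured). It slides stiffly along y (about 4 N). Only 2 mm screw heads stand above this level.
- rod_grip (a point): Centre of the ejector rod's black round handle (26 mm across, 60 high). z points up the rod. Below the handle a collar 30 mm wide, 8 high, then a steel shank 12 mm thick, 75 long, its nose tapered to 10.4 mm over the last 2 mm. About 160 g. Stands upright in the holder.
- rod_tip (a point): Lower end of the ejector rod, on its axis, 113 mm below rod_grip; at the start 5 mm above the table. It meets the seated nozzle at z = 105 in the frame of head and has driven it out at about z = 77; the collar lands on the slide at z = 55.
- holder: White plastic block 64 mm square, 80 tall, on a 90 mm square base plate; fixed. Origin on the table under its centre, z up. An upright 18 mm hole goes down through its centre; the rod stands in it with its collar resting on the top.
- nozzle_mid (a point): Centre of the steel nozzle, 52 mm high: body 26 mm wide, 30 high, over a spout 12 mm wide, 22 long, that points down. Seated on the bore axis, centre at z = 79, flat top at z = 105 in the frame of head; only the spout shows under the head. Rubber lips grip it: it goes down under a push of about 10 to 18 N, all along some 28 mm, and then drops.
- spare_mid (a point): Centre of a wider spare nozzle, 34 mm across and 52 high, standing loose on the table. To be left where it is.
- blackbox: Loose black gift box, 85 by 70 by 60 mm, with a ribbon. Origin under its centre. To be left where it is.
Mind the look-alikes: they are no part of the job. Of the things that look like the part that bears rod_grip, the largest one is meant. What is shaped like the holder but blue is not meant.

How it is judged:
By the outcome, as a careful person would: the job done as asked, in the order asked, and still so for the second after the job is handed in, with the robot touching nothing.
It also fails if it takes over 67 s, if anything falls off the work surface, if the arm or the gripper's body presses on something with over 40 N, if the wrist force passes 120 N, or if a joint passes its speed limit or range.

## Working session

There is one attempt and no reset: what is moved stays moved. The work goes in short steps, Python scripts to look and compute and a tool call to move; the robot and the scene stay as the last step left them, time stands still between calls to the robot, and variables do not carry over. Pictures are saved under pics/ and viewed, at most 11 in all, crops included, and the job is handed in when it is done.

Besides the shell and the picture viewer there is one more tool, called after "Emit:" as name(argument=value, ...) on one line, values as JSON. step_arm: Moves the arm, as the interface text tells. Its arguments: {"type":"object","properties":{"commands":{"type":"string"},"newtons":{"type":"number"}},"required":["commands"]}

```bash
mkdir -p pics; cat > h.py <<'E'
from rig import *
import numpy as np, cv2
def ray(cam,px):
    m=camera_model(cam);K=np.array(m["mtx"]);R=np.array(m["rotation"]);e=np.array(m["eye"])
    x=(px[0]-K[0,2])/K[0,0];y=(px[1]-K[1,2])/K[1,1]
    if cam=="wrist":
        r=np.hypot(x,y);d=np.array([x/r*np.sin(r),y/r*np.sin(r),np.cos(r)]) if r>1e-9 else np.array([0,0,1.])
    else: d=np.array([x,y,1.])
    d=R@d; return e,d/np.linalg.norm(d)
def atz(cam,px,z):
    e,d=ray(cam,px);return e+d*(z-e[2])/d[2]
def tri(rs):
    A=sum(np.eye(3)-np.outer(d,d) for e,d in rs);b=sum((np.eye(3)-np.outer(d,d))@e for e,d in rs)
    return np.linalg.solve(A,b)
def proj(cam,P):
    m=camera_model(cam);K=np.array(m["mtx"]);R=np.array(m["rotation"]);p=R.T@(np.array(P)-m["eye"])
    if cam=="wrist":
        t=np.arctan2(np.hypot(p[0],p[1]),p[2]);h=np.hypot(p[0],p[1]);q=p[:2]/h*t
    else:q=p[:2]/p[2]
    return np.array([K[0,0]*q[0]+K[0,2],K[1,1]*q[1]+K[1,2]])
def save(im,n):cv2.imwrite("pics/"+n,im[...,::-1])
E
python3 - <<'E'
from h import *
np.set_printoptions(precision=1,suppress=True)
s=sense();print(s["eef_pos"],s["ee_rot"],s["force"])
im={}
for c in("top","side"):
    im[c]=capture(c);m=camera_model(c);print(c,m["eye"],m["mtx"][0][0])
    for l in("bore","rod_grip","holder","head","nozzle_mid","spare_mid","blackbox"):
        print(c,l,[(round(float(d["score"]),2),np.round(d["xy"])) for d in spot_point(c,l)])
save(im["top"],"top.png");save(im["side"],"side.png")
E
```

```text
[ 119.6 -511.   247.7] [-0.   1.   0.1  0. ] [ 0.1 -1.  -0.8]
top [ 514.  -105.1  840.1] 445.9826023285385
top bore [(0.95, array([182., 225.]))]
top rod_grip [(0.76, array([360., 166.])), (0.67, array([337., 222.])), (0.56, array([312., 285.]))]
top holder [(0.93, array([330., 226.])), (0.86, array([417., 252.]))]
top head [(0.92, array([198., 228.]))]
top nozzle_mid []
top spare_mid [(0.81, array([316., 161.]))]
top blackbox [(0.77, array([418., 156.]))]
side [ 467.6 -769.7  529.3] 388.7361419071931
side bore [(0.58, array([258., 175.]))]
side rod_grip [(0.65, array([335., 261.])), (0.62, array([221., 243.])), (0.58, array([280., 240.]))]
side holder [(0.86, array([262., 350.])), (0.59, array([278., 286.]))]
side head [(0.92, array([263., 218.]))]
side nozzle_mid [(0.24, array([260., 172.]))]
side spare_mid [(0.46, array([336., 262.]))]
side blackbox [(0.95, array([366., 344.]))]
```

View pics/top.png

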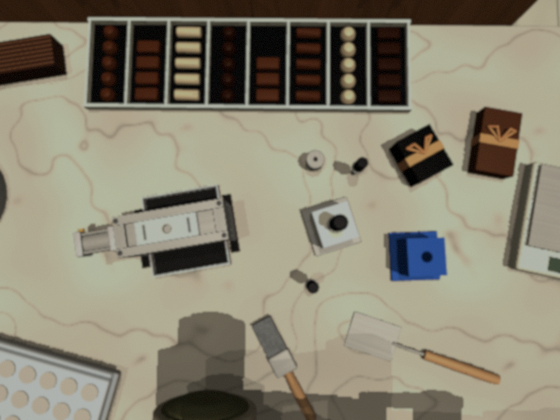

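View pics/side.png

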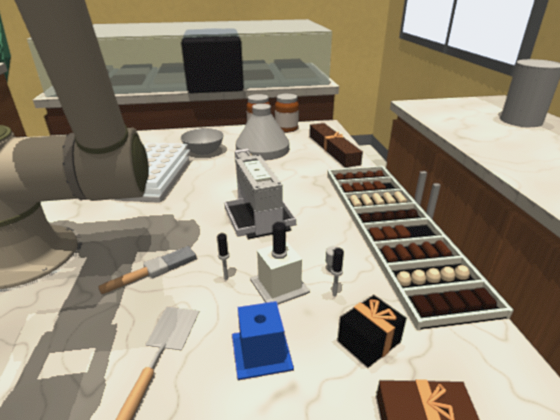

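The top view shows the head at about (165,230) with its cylinder at (95,240), so +y points left, and the port at (167,229). The rod is in the white holder at (338,222), with small look-alikes at (360,166) and (312,285). In the side view the rod is at (279,237) and the blue decoy holder at (262,340).

```bash
python3 - <<'E'
from h import *
np.set_printoptions(precision=1,suppress=True)
for c in("top","side","wrist"):
    im=capture(c)
    if c=="wrist": save(im,"w0.png")
    else:
        k=im[170:290,60:380] if c=="top" else im[130:310,180:360]
        save(cv2.resize(k,None,fx=2.5 if c=="top" else 3.3,fy=2.5 if c=="top" else 3.3,interpolation=cv2.INTER_CUBIC),c+"z.png")
print("rod",tri([ray("top",(337,222)),ray("side",(280,240))]), atz("top",(337,222),118))
print("bore",tri([ray("top",(182,225)),ray("side",(258,175))]), atz("top",(182,225),130),"port",atz("top",(167,229),130))
print("holder",atz("top",(330,226),0),tri([ray("top",(330,226)),ray("side",(278,286))]))
print("spare",atz("top",(316,161),26),"box",atz("top",(418,156),0),"r2",atz("top",(360,166),60),atz("top",(312,285),60))
for l in("bore","rod_grip","holder","rod_tip"):
    print(l,[(round(float(d["score"]),2),np.round(d["xy"],1)) for d in spot_point("wrist",l)])
for l in("rod_grip","holder","head","blackbox","spare_mid"):
    for d in trace("top",l)[:3]:
        r=cv2.minAreaRect(np.argwhere(d["mask"])[:,::-1].astype(np.float32));print(l,round(float(d["score"]),2),r)
E
```

```text
Traceback (most recent call last):
  File "h.py", line 9, in ray
    d=R@d; return e,d/np.linalg.norm(d)
      ~^~
ValueError: matmul: Input operand 1 has a mismatch in its core dimension 0, with gufunc signature (n?,k),(k,m?)->(n?,m?) (size 3 is different from 4)
```

View pics/topz.png

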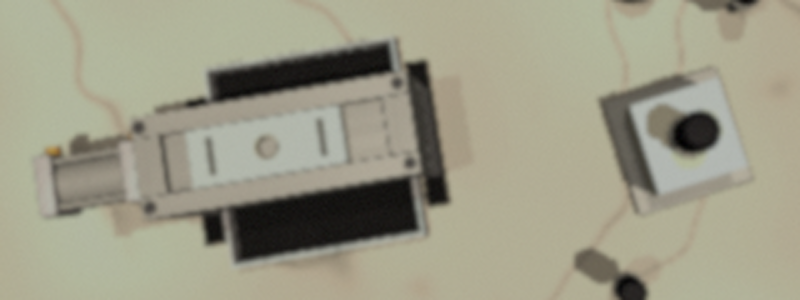

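```bash
python3 - <<'E'
s=open("h.py").read()
s=s.replace('import numpy as np, cv2','import numpy as np, cv2\nfrom scipy.spatial.transform import Rotation as Ro\ndef rm(q):\n    q=np.array(q,float);return q if q.shape==(3,3) else Ro.from_quat(q[[1,2,3,0]]).as_matrix()')
s=s.replace('R=np.array(m["rotation"])','R=rm(m["rotation"])')
open("h.py","w").write(s)
E
python3 - <<'E'
from h import *
np.set_printoptions(precision=1,suppress=True)
print("rod",tri([ray("top",(337,222)),ray("side",(280,240))]), atz("top",(337,222),118))
print("bore",tri([ray("top",(182,225)),ray("side",(258,175))]), atz("top",(182,225),130),"port",atz("top",(166.8,228.8),130))
print("holder",atz("top",(330,226),0),tri([ray("top",(330,226)),ray("side",(278,286))]))
print("spare",atz("top",(316,161),26),"box",atz("top",(418,156),0),"r2",atz("top",(360,166),60),atz("top",(312,285),60))
capture("wrist")
for l in("bore","rod_grip","holder","rod_tip"):
    print(l,[(round(float(d["score"]),2),np.round(d["xy"],1)) for d in spot_point("wrist",l)])
for l in("rod_grip","holder","head"):
    for d in trace("top",l)[:3]:
        r=cv2.minAreaRect(np.argwhere(d["mask"])[:,::-1].astype(np.float32));print(l,round(float(d["score"]),2),r)
s=sense();print(s["time_s"],rm(s["ee_rot"]))
m=camera_model("wrist");print(m["eye"],rm(m["rotation"]),m["mtx"])
E
```

```text
rod [ 554.5 -190.6  111.6] [ 553.3 -189.8  118. ]
bore [543.1  59.9 125.1] [544.7  58.6 130. ] port [538.3  82.7 130. ]
holder [ 552.1 -190.5    0. ] [ 551.5 -190.5   -0.9]
spare [ 670.7 -161.6   26. ] box [ 687.6 -357.5    0. ] r2 [ 656.1 -237.    60. ] [ 447.1 -153.7   60. ]
bore []
rod_grip []
holder []
rod_tip []
rod_grip 0.72 ((337.9000549316406, 222.80001831054688), (15.652474403381348, 19.677396774291992), 63.43495178222656)
rod_grip 0.64 ((312.0, 286.0), (14.0, 14.0), 90.0)
rod_grip 0.64 ((359.0, 166.49998474121094), (12.020814895629883, 20.50609588623047), 45.0)
holder 0.97 ((331.0352783203125, 226.2783203125), (48.632713317871094, 48.68290328979492), 72.47443389892578)
holder 0.68 ((417.4793395996094, 255.44973754882812), (50.29432678222656, 56.69291687011719), 86.05481719970703)
head 0.78 ((155.56137084960938, 235.79806518554688), (82.72508239746094, 163.3107147216797), 80.34010314941406)
1.35 [[ 1.   0.2 -0. ]
 [ 0.2 -1.   0. ]
 [-0.  -0.  -1. ]]
[ 198.8 -492.6  374.6] [[ 0.2 -0.9 -0.3]
 [-1.  -0.2 -0.1]
 [ 0.   0.3 -0.9]] [[325.2   0.  277.8]
 [  0.  325.2 208.3]
 [  0.    0.    1. ]]
```

```bash
cat >> h.py <<'E'
def go(P,yaw=None):
    s=sense();R=rm(s["ee_rot"]);d=R.T@(np.array(P)-s["eef_pos"])/10
    r=np.zeros(3)
    if yaw is not None:
        T=np.array([[np.cos(yaw),np.sin(yaw),0],[np.sin(yaw),-np.cos(yaw),0],[0,0,-1]]);r=Ro.from_matrix(R.T@T).as_rotvec()
    print("t",s["time_s"],"pos",np.round(s["eef_pos"],1),"tx",np.round(np.degrees(np.arctan2(R[1,0],R[0,0])),2),"tilt",np.round(np.degrees(R[:2,2]),2),"cmd",np.round(d,2),np.round(r,3),"F",np.round(s["force"],1),"grip",s["grip_width"],s["grip_force"])
E
python3 - <<'E'
from h import *
go((552.5,-190.5,200))
go((552.5,-190.5,200),0.178)
E
```

```text
t 1.35 pos [ 119.6 -511.2  248.3] tx 13.17 tilt [-0.  0.] cmd [ 49.46 -21.37   4.83] [0. 0. 0.] F [-0.1  0.4  0.1] grip 0.9996136893207126 0.0
t 1.35 pos [ 119.6 -511.2  248.3] tx 13.17 tilt [-0.  0.] cmd [ 49.46 -21.37   4.83] [-0.     0.     0.052] F [-0.1  0.4  0.1] grip 0.9996136893207126 0.0
```

Emit:
step_arm(commands="1 49.46 -21.37 4.8 0 0 0.052;1 49.46 -21.37 4.8 0 0 0.052;1 49.46 -21.37 4.8 0 0 0.052;1 49.46 -21.37 4.8 0 0 0.052;1 49.46 -21.37 4.8 0 0 0.052;1 49.46 -21.37 4.8 0 0 0.052;1 49.46 -21.37 4.8 0 0 0.052;1 49.46 -21.37 4.8 0 0 0.052;1 49.46 -21.37 4.8 0 0 0.052;1 49.46 -21.37 4.8 0 0 0.052;1 49.46 -21.37 4.8 0 0 0.052;1 49.46 -21.37 4.8 0 0 0.052;1 49.46 -21.37 4.8 0 0 0.052;1 49.46 -21.37 4.8 0 0 0.052;1 49.46 -21.37 4.8 0 0 0.052;1 49.46 -21.37 4.8 0 0 0.052;1 49.46 -21.37 4.8 0 0 0.052;1 49.46 -21.37 4.8 0 0 0.052", newtons=60)

```text
time_s: 2.85
eef_pos: [551.8, -191.5, 200.7]
ee_rot: [0.0, 0.996, 0.088, 0.0]
force: [-0.1, 0.0, 0.4]
grip_width: 0.996
grip_force: 0.0
```

```bash
python3 - <<'E'
from h import *
np.set_printoptions(precision=1,suppress=True)
im=capture("wrist");save(im,"w1.png")
for l in("rod_grip","holder"):
    for d in spot_point("wrist",l): print(l,d["score"],d["xy"],atz("wrist",d["xy"],118 if l[0]=="r" else 0))
    for d in trace("wrist",l)[:3]: print(l,d["score"],d["rect"])
print(proj("wrist",(552.5,-190.5,118)),proj("wrist",(552.5,-190.5,148)))
go((552.5,-190.5,118),.178)
E
```

```text
rod_grip 0.81 [277.6, 227.7] [ 549.2 -191.6  118. ]
rod_grip 0.67 [216.2, 307.5] [ 472.9 -155.7  118. ]
rod_grip 0.56 [359.9, 91.1] [ 650.5 -227.3  118. ]
rod_grip 0.88 [355.4, 91.3, 38.5, 30.0]
rod_grip 0.84 [217.6, 296.5, 29.7, 67.6]
rod_grip 0.75 [276.8, 224.9, 38.6, 67.9]
holder 0.82 [400.0, 251.8] [ 496.5 -347.     0. ]
holder 0.61 [273.2, 184.5] [ 549.2 -186.7    0. ]
holder 0.97 [278.4, 193.2, 99.1, 114.8]
holder 0.74 [408.0, 262.6, 106.0, 103.5]
[277.4 223.6] [277.3 241.5]
t 3.1 pos [ 552.2 -190.9  200.5] tx 10.14 tilt [ 0. -0.] cmd [ 0.  -0.   8.2] [ 0. -0. -0.] F [0.2 0.2 0.1] grip 1.0008126065590488 0.0
```

View pics/w1.png

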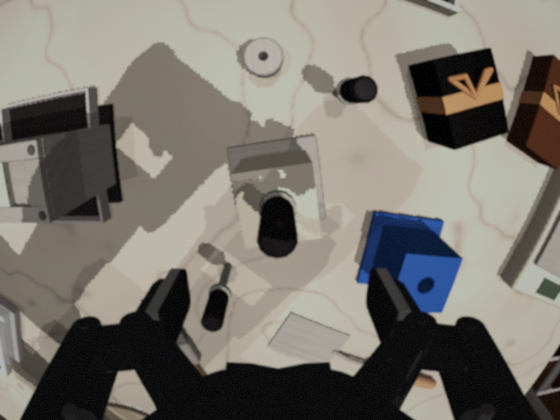

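The wrist view shows the handle at (277,225), within about 1 mm of where I expected it. Both look-alikes are clear of the fingers, so I'll descend and grip.

Emit:
step_arm(commands="1 -0.1 0 3 0 0 0;1 -0.1 0 6 0 0 0;1 -0.1 0 8.2 0 0 0;1 -0.1 0 8.2 0 0 0;0 -0.1 0 8.2 0 0 0;0 -0.1 0 8.2 0 0 0;0 -0.1 0 8.2 0 0 0;0 -0.1 0 8.2 0 0 0;0 -0.1 0 8.2 0 0 0;0 -0.1 0 8.2 0 0 0;0 -0.1 0 8.2 0 0 0;0 -0.1 0 8.2 0 0 0;0 -0.1 0 8.2 0 0 0;0 -0.1 0 8.2 0 0 0", newtons=80)

```text
time_s: 4.27
eef_pos: [551.9, -190.9, 119.6]
ee_rot: [0.001, 0.996, 0.089, 0.001]
force: [-1.4, -0.4, 5.7]
grip_width: 0.285
grip_force: 78.2
```

```bash
python3 - <<'E'
from h import *
go((552.5,-190.5,270),.178)
E
```

```text
t 4.2667 pos [ 551.9 -190.9  119.6] tx 10.19 tilt [ 0.1  -0.06] cmd [ 8.000e-02 -1.000e-02 -1.504e+01] [ 0.001 -0.001 -0.   ] F [-1.4 -0.4  5.7] grip 0.28545929485161586 78.16121578216553
```

Emit:
step_arm(commands="0 0 0 -0.5 0 0 0;0 0 0 -1.5 0 0 0;0 0 0 -3 0 0 0;0 0 0 -5 0 0 0;0 0 0 -7 0 0 0;0 0 0 -9 0 0 0;0 0 0 -11 0 0 0;0 0 0 -13 0 0 0;0 0 0 -14.5 0 0 0;0 0 0 -14.5 0 0 0;0 0 0 -14.5 0 0 0")

```text
time_s: 5.18
eef_pos: [551.5, -190.6, 263.7]
ee_rot: [0.0, 0.996, 0.089, 0.0]
force: [-0.4, -0.6, -2.8]
grip_width: 0.284
grip_force: 78.5
```

```bash
python3 - <<'E'
from h import *
np.set_printoptions(precision=1,suppress=True)
b=capture("side");s=sense();p=np.array(s["eef_pos"])
for c in("side","wrist","top"):
    if c!="side":
        im=capture(c)
        if c=="wrist":save(im,"w2.png")
    for l in("rod_tip","rod_grip"):
        for d in spot_point(c,l): print(c,l,round(float(d["score"]),2),d["xy"])
    print(proj(c,p-[0,0,114.6]),proj(c,p-[0,0,1.6]))
k=b[130:310,180:360];save(cv2.resize(k,None,fx=3,fy=3,interpolation=cv2.INTER_CUBIC),"s2.png")
go((542.6+1,58.6,264),.178)
E
```

```text
side rod_tip 0.94 [277.4, 226.1]
side rod_tip 0.92 [227.9, 280.0]
side rod_tip 0.65 [333.2, 294.3]
side rod_grip 0.8 [220.2, 243.8]
side rod_grip 0.6 [334.6, 263.5]
side rod_grip 0.59 [281.0, 167.9]
[277.7 223.6] [277.2 165.9]
wrist rod_tip 0.8 [330.6, 92.3]
wrist rod_tip 0.66 [279.5, 206.6]
wrist rod_tip 0.59 [230.5, 243.5]
wrist rod_grip 0.89 [226.7, 274.3]
wrist rod_grip 0.87 [342.8, 91.0]
wrist rod_grip 0.81 [277.3, 290.9]
[277.8 209. ] [277.7 287.7]
[339.7 222.4] [350.5 217.8]
t 5.6333 pos [ 551.5 -190.6  263. ] tx 10.19 tilt [-0.  0.] cmd [  3.6 -24.7  -0.1] [-0.  0. -0.] F [-0.6  0.3 -0.9] grip 0.2864559540438332 78.52119326591492
```

View pics/w2.png

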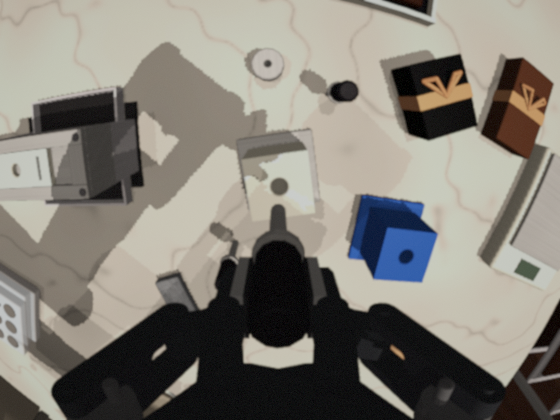

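Emit:
step_arm(commands="0 0.3 -2 0 0 0 0;0 0.8 -5 0 0 0 0;0 1.2 -8 0 0 0 0;0 1.6 -11 0 0 0 0;0 2 -14 0 0 0 0;0 2.4 -17 0 0 0 0;0 2.9 -20 0 0 0 0;0 3.3 -22.5 0 0 0 0;0 3.5 -24 0 0 0 0;0 3.6 -24.7 0 0 0 0;0 3.6 -24.7 0 0 0 0;0 3.6 -24.7 0 0 0 0;0 3.6 -24.7 0 0 0 0")

```text
time_s: 6.72
eef_pos: [543.4, 57.8, 263.2]
ee_rot: [0.0, 0.996, 0.088, -0.0]
force: [-0.2, -0.4, -2.1]
grip_width: 0.287
grip_force: 78.7
```

```bash
python3 - <<'E'
from h import *
np.set_printoptions(precision=1,suppress=True)
im=capture("wrist");p=np.array(sense()["eef_pos"]);save(im,"w3.png")
x,y=proj("wrist",(538.3,82.7,130)).astype(int);print(x,y,proj("wrist",p-[0,0,114.6]))
x0,y0=max(x-60,0),max(y-80,0)
save(cv2.resize(im[y0:y0+150,x0:x0+200],None,fx=4,fy=4,interpolation=cv2.INTER_CUBIC),"w3z.png");print(x0,y0)
for l in("rod_tip","bore","head"):
    for d in spot_point("wrist",l): print(l,round(float(d["score"]),2),d["xy"],atz("wrist",d["xy"],130))
go((538.3,82.7,264),.178)
E
```

```text
247 202 [277.8 209. ]
187 122
rod_tip 0.92 [496.6, 137.0] [ 642.8 -132.3  130. ]
rod_tip 0.89 [407.7, 261.5] [506.7 -74.6 130. ]
rod_tip 0.79 [277.5, 205.8] [539.9  57.4 130. ]
bore 0.6 [277.1, 204.5] [541.   58.1 130. ]
head 0.63 [274.6, 167.9] [571.4  65.7 130. ]
t 6.9167 pos [543.3  58.1 263.3] tx 10.12 tilt [-0. -0.] cmd [-0.1 -2.5 -0.1] [ 0.  0. -0.] F [-0.2  0.5 -1.5] grip 0.28407208013767593 78.69093775749207
```

View pics/w3z.png

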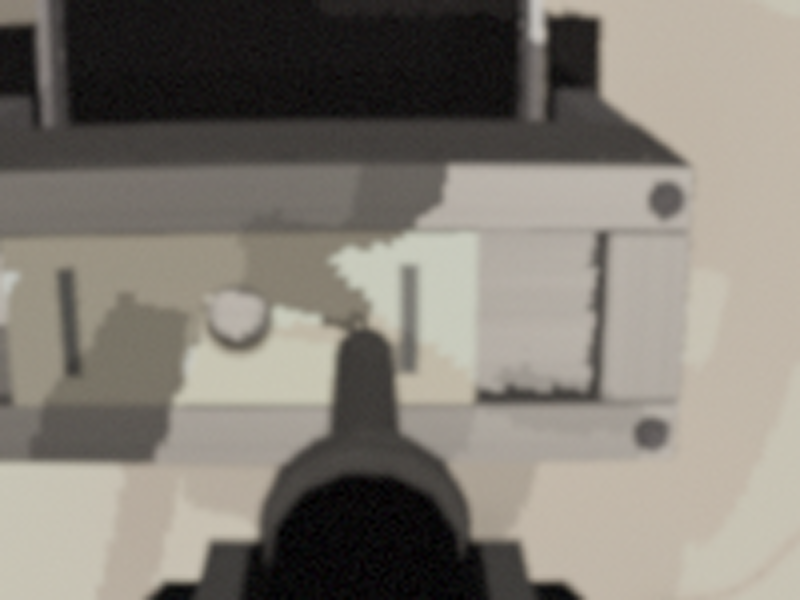

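The zoomed wrist view shows the port at about (246.5,201.3) and the nose of the tip ending near (278,204). The slide has about 27 mm of groove free towards -y.

```bash
python3 - <<'E'
from h import *
np.set_printoptions(precision=2,suppress=True)
p=np.array(sense()["eef_pos"])
port=atz("wrist",(246.5,201.3),130)
u=np.array([np.cos(.178),np.sin(.178),0]);v=np.array([u[1],-u[0],0])
near=atz("wrist",(278,204),p[2]-114.6); tip=near-5.2*u
print("port",port,"tip",tip,"tcp",p)
d=port-tip;print("tool x,y",d@u,d@v, "via tcp",(port-p)@u,(port-p)@v)
# groove edges/center at port column, and slide/groove ends
f=lambda a:atz("wrist",(187+a[0]/4,122+a[1]/4),130)
for n,a in dict(g1=(238,232),g2=(238,405),g3=(580,232),g4=(580,403),sl=(10,318),sr=(477,318),ge=(602,318),sc1=(667,200),sc2=(652,433)).items():
    q=f(a)-port;print(n,q@u,q@v)
e=(f((580,232))-f((100,234)));print("head yaw deg",np.degrees(np.arctan2(-e[0],-e[1]))*-1,e)
E
```

```text
port [539.25  84.02 130.  ] tip [542.29  57.74 148.67] tcp [543.34  58.08 263.27]
tool x,y 1.6532575556362514 -26.40066116799786 via tcp 0.5655812284714475 -26.251217716786837
g1 18.359025163407505 0.5364062149930102
g2 -19.725606569585743 -0.6569818815568302
g3 18.37105293354169 71.13622470267008
g4 -19.496060089716515 73.00895480680184
sl 0.054634059566636334 -49.43493273920532
sr -0.27794582976977295 50.09668468935862
ge -0.27788111927406806 76.73459038971777
sc1 25.393375304169417 89.29819125010476
sc2 -26.689242375824882 89.56696330757013
head yaw deg 10.27141942384154 [ 17.75 -97.97   0.  ]
```

Emit:
step_arm(commands="0 0.05 -0.6 0.1 0 0 0;0 0.05 -1.4 0.3 0 0 0;0 0.05 -2.1 0.6 0 0 0;0 0.05 -2.63 0.9 0 0 0;0 0.05 -2.63 1 0 0 0;0 0.05 -2.63 1 0 0 0;0 0.05 -2.63 1 0 0 0")

```text
time_s: 7.5
eef_pos: [539.1, 84.8, 253.3]
ee_rot: [0.0, 0.996, 0.089, -0.0]
force: [-0.1, -0.2, -2.0]
grip_width: 0.285
grip_force: 78.7
```

```bash
python3 - <<'E'
from h import *
im=capture("wrist");save(cv2.resize(im[150:250,210:345],None,fx=5.9,fy=5.9,interpolation=cv2.INTER_CUBIC),"w4z.png")
p=np.array(sense()["eef_pos"]);print(proj("wrist",p-[0,0,114.6]),proj("wrist",(539.15,83.9,130)))
go((538.3,82.7,264),.178)
E
```

```text
[277.78501936 209.0356046 ] [278.72714556 205.74602099]
t 7.55 pos [539.2  84.7 253.4] tx 10.18 tilt [ 0.01 -0.01] cmd [-0.12  0.18 -1.06] [ 0. -0. -0.] F [-0.5 -0.4 -1.9] grip 0.28575446497092577 78.71859669685364
```

View pics/w4z.png

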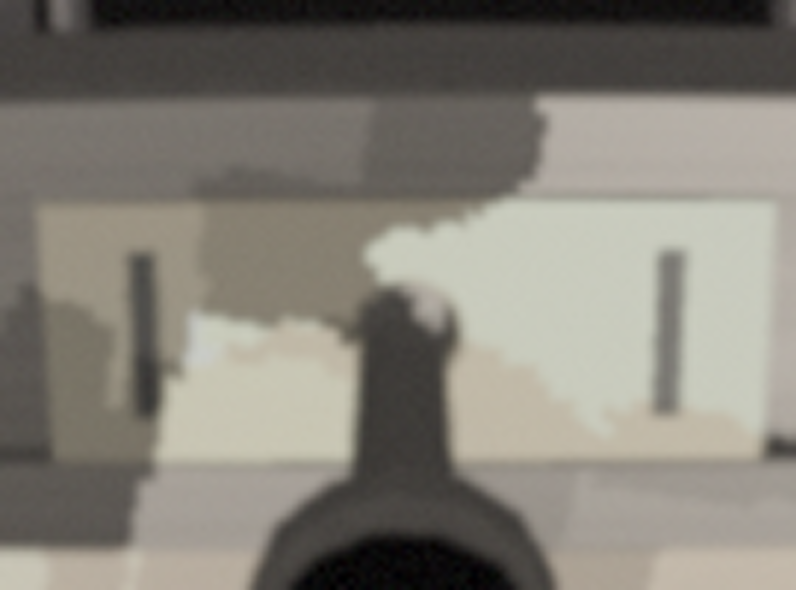

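The port's right and top edges show at crop (457,~335) and (406,285), which puts its centre near (406,332). The nose sits about 0.6 mm short in both tool x and y. I'll correct that and go in gently.

Emit:
step_arm(commands="0 0.05 0.065 0.2 0 0 0;0 0.05 0.065 0.5 0 0 0;0 0.05 0.065 0.7 0 0 0;0 0.05 0.065 0.8 0 0 0;0 0.05 0.065 0.9 0 0 0;0 0.05 0.065 1.0 0 0 0;0 0.05 0.065 1.1 0 0 0;0 0.05 0.065 1.1 0 0 0")

```text
time_s: 8.22
eef_pos: [539.7, 84.2, 242.1]
ee_rot: [-0.0, 0.996, 0.089, -0.0]
force: [0.1, -0.0, -2.4]
grip_width: 0.284
grip_force: 78.7
```

Emit:
step_arm(commands="0 0 0 0.05 0 0 0;0 0 0 0.1 0 0 0;0 0 0 0.15 0 0 0;0 0 0 0.2 0 0 0;0 0 0 0.2 0 0 0")

```text
time_s: 8.63
eef_pos: [539.7, 84.3, 240.2]
ee_rot: [-0.0, 0.996, 0.089, -0.0]
force: [0.2, 1.0, -1.7]
grip_width: 0.284
grip_force: 78.7
```

```bash
python3 - <<'E'
from h import *
im=capture("wrist");save(cv2.resize(im[150:250,210:345],None,fx=5.9,fy=5.9,interpolation=cv2.INTER_CUBIC),"w5z.png")
go((538.3,82.7,264),.178)
E
```

```text
t 8.6833 pos [539.7  84.2 240.3] tx 10.19 tilt [-0. -0.] cmd [-0.16  0.13 -2.37] [ 0.  0. -0.] F [-0.5 -0.3 -1.7] grip 0.28609785198705406 78.71829986572266
```

View pics/w5z.png

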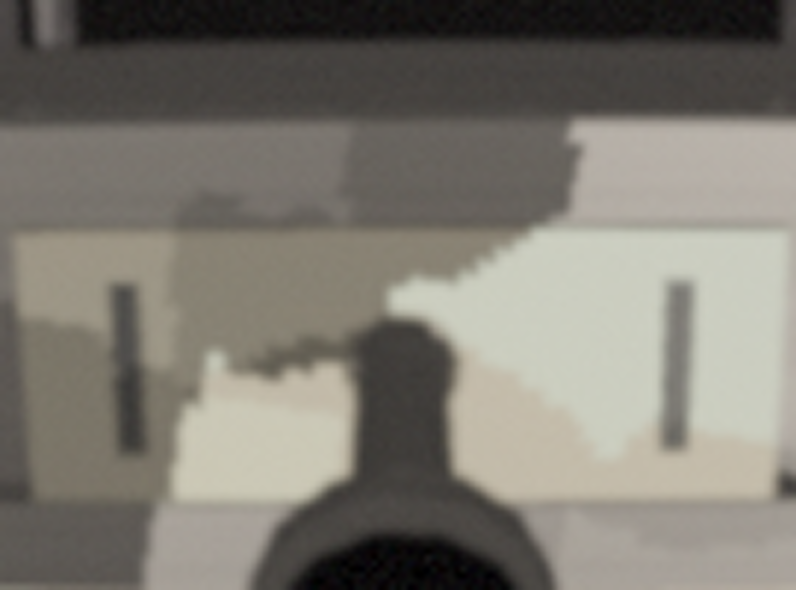

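The nose is inside the port, with the rim ringing it at crop (405,325), and there is no contact force. Now I'll draw the slide along.

Emit:
step_arm(commands="0 0 0.1 0 0 0 0;0 0 0.2 0 0 0 0;0 0 0.35 0 0 0 0;0 0 0.5 0 0 0 0;0 0 0.7 0 0 0 0;0 0 0.9 0 0 0 0;0 0 1.1 0 0 0 0;0 0 1.3 0 0 0 0;0 0 1.5 0 0 0 0;0 0 1.7 0 0 0 0;0 0 1.9 0 0 0 0;0 0 2.1 0 0 0 0;0 0 2.25 0 0 0 0;0 0 2.35 0 0 0 0;0 0 2.4 0 0 0 0")

```text
time_s: 9.93
eef_pos: [544.0, 60.4, 240.3]
ee_rot: [0.0, 0.996, 0.089, 0.0]
force: [-1.0, 4.3, -1.2]
grip_width: 0.288
grip_force: 78.6
```

Emit:
step_arm(commands="0 0 0.05 0 0 0 0;0 0 0.1 0 0 0 0;0 0 0.15 0 0 0 0;0 0 0.15 0 0 0 0")

```text
time_s: 10.27
eef_pos: [544.2, 59.1, 240.3]
ee_rot: [0.0, 0.996, 0.089, 0.0]
force: [0.2, 4.4, -0.6]
grip_width: 0.284
grip_force: 78.6
```

Emit:
step_arm(commands="0 0 0.05 0 0 0 0;0 0 0.1 0 0 0 0;0 0 0.1 0 0 0 0")

```text
time_s: 10.52
eef_pos: [544.4, 58.1, 240.3]
ee_rot: [0.0, 0.996, 0.089, -0.0]
force: [-1.2, 4.4, -0.6]
grip_width: 0.283
grip_force: 78.6
```

Emit:
step_arm(commands="0 0 0.04 0 0 0 0;0 0 0.07 0 0 0 0;0 0 0.07 0 0 0 0")

```text
time_s: 10.77
eef_pos: [544.5, 57.6, 240.3]
ee_rot: [-0.0, 0.996, 0.089, -0.0]
force: [-0.5, 5.0, -0.3]
grip_width: 0.285
grip_force: 78.7
```

Emit:
step_arm(commands="0 0 0.04 0 0 0 0;0 0 0.07 0 0 0 0;0 0 0.07 0 0 0 0")

```text
time_s: 11.02
eef_pos: [544.6, 57.3, 240.3]
ee_rot: [-0.001, 0.996, 0.089, -0.0]
force: [-0.4, 6.7, 0.1]
grip_width: 0.283
grip_force: 78.8
```

```bash
python3 - <<'E'
from h import *
im=capture("wrist");save(cv2.resize(im[150:250,210:345],None,fx=5.9,fy=5.9,interpolation=cv2.INTER_CUBIC),"w6z.png")
go((538.3,82.7,264),.178)
E
```

```text
t 11.0667 pos [544.6  57.3 240.3] tx 10.19 tilt [-0.01  0.07] cmd [-0.17 -2.62 -2.36] [-0.001 -0.    -0.   ] F [-0.6  7.1 -0.4] grip 0.2854891213620089 78.84074091911316
```

View pics/w6z.png

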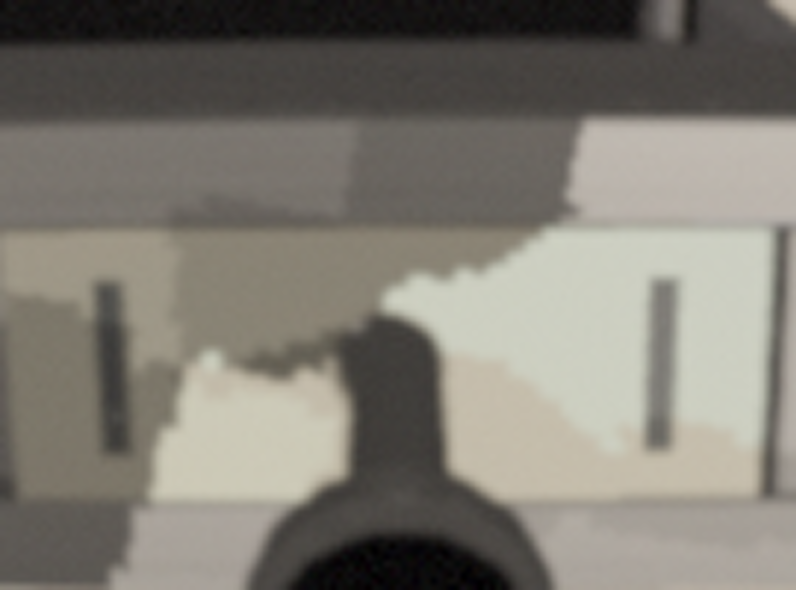

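Emit:
step_arm(commands="0 0 0.03 0 0 0 0;0 0 0.06 0 0 0 0;0 0 0.06 0 0 0 0")

```text
time_s: 11.32
eef_pos: [544.6, 57.0, 240.3]
ee_rot: [-0.001, 0.996, 0.089, -0.0]
force: [-0.4, 8.1, -0.8]
grip_width: 0.287
grip_force: 79.0
```

The force is rising while the rod barely advances, and travel is 27.7 mm, about 26.7 plus 1 mm of slack, so the slide is at its stop. I'll recentre and start down.

Emit:
step_arm(commands="0 0 -0.1 0 0 0 0;0 0 -0.2 0 0 0 0;0 0 -0.22 0 0 0 0;0 0 -0.22 0 0 0 0")

```text
time_s: 11.65
eef_pos: [544.4, 58.0, 240.3]
ee_rot: [0.0, 0.996, 0.089, 0.0]
force: [-0.1, 1.7, -1.5]
grip_width: 0.284
grip_force: 78.8
```

Emit:
step_arm(commands="0 0 0 0.1 0 0 0;0 0 0 0.2 0 0 0;0 0 0 0.3 0 0 0;0 0 0 0.4 0 0 0;0 0 0 0.5 0 0 0;0 0 0 0.6 0 0 0;0 0 0 0.6 0 0 0")

```text
time_s: 12.23
eef_pos: [544.3, 58.2, 234.0]
ee_rot: [0.0, 0.996, 0.089, -0.0]
force: [0.2, 0.2, -1.3]
grip_width: 0.285
grip_force: 78.8
```

Emit:
step_arm(commands="0 0 0 0.15 0 0 0;0 0 0 0.35 0 0 0;0 0 0 0.55 0 0 0;0 0 0 0.75 0 0 0;0 0 0 0.9 0 0 0;0 0 0 1.0 0 0 0;0 0 0 1.1 0 0 0;0 0 0 1.1 0 0 0")

```text
time_s: 12.9
eef_pos: [544.3, 58.4, 223.1]
ee_rot: [-0.0, 0.996, 0.089, -0.0]
force: [-0.5, -0.1, -0.9]
grip_width: 0.281
grip_force: 78.8
```

Emit:
step_arm(commands="0 0 0 0.1 0 0 0;0 0 0 0.2 0 0 0;0 0 0 0.3 0 0 0;0 0 0 0.4 0 0 0;0 0 0 0.5 0 0 0;0 0 0 0.5 0 0 0")

```text
time_s: 13.4
eef_pos: [544.7, 58.4, 219.4]
ee_rot: [0.0, 0.996, 0.089, 0.001]
force: [-0.5, -0.0, 6.0]
grip_width: 0.289
grip_force: 79.6
```

Emit:
step_arm(commands="0 0 0 0.1 0 0 0;0 0 0 0.2 0 0 0;0 0 0 0.35 0 0 0;0 0 0 0.5 0 0 0;0 0 0 0.65 0 0 0;0 0 0 0.8 0 0 0;0 0 0 0.95 0 0 0;0 0 0 1.1 0 0 0;0 0 0 1.2 0 0 0;0 0 0 1.2 0 0 0")

```text
time_s: 14.23
eef_pos: [544.9, 58.5, 208.1]
ee_rot: [0.0, 0.996, 0.089, 0.001]
force: [-1.6, 1.2, 9.5]
grip_width: 0.285
grip_force: 79.9
```

Emit:
step_arm(commands="0 0 0 0.15 0 0 0;0 0 0 0.3 0 0 0;0 0 0 0.45 0 0 0;0 0 0 0.6 0 0 0;0 0 0 0.75 0 0 0;0 0 0 0.9 0 0 0;0 0 0 1.05 0 0 0;0 0 0 1.2 0 0 0;0 0 0 1.3 0 0 0;0 0 0 1.3 0 0 0")

```text
time_s: 15.07
eef_pos: [544.9, 58.5, 194.9]
ee_rot: [0.0, 0.996, 0.089, 0.001]
force: [-2.4, 0.8, 9.1]
grip_width: 0.287
grip_force: 79.9
```

Emit:
step_arm(commands="0 0 0 0.15 0 0 0;0 0 0 0.3 0 0 0;0 0 0 0.45 0 0 0;0 0 0 0.6 0 0 0;0 0 0 0.7 0 0 0;0 0 0 0.7 0 0 0")

```text
time_s: 15.57
eef_pos: [544.2, 58.3, 185.7]
ee_rot: [-0.0, 0.996, 0.089, -0.0]
force: [-0.9, 0.8, -2.1]
grip_width: 0.287
grip_force: 79.0
```

Emit:
step_arm(commands="0 0 0 -0.2 0 0 0;0 0 0 -0.5 0 0 0;0 0 0 -1 0 0 0;0 0 0 -1.5 0 0 0;0 0 0 -2 0 0 0;0 0 0 -2.5 0 0 0;0 0 0 -3 0 0 0;0 0 0 -3.5 0 0 0;0 0 0 -4 0 0 0;0 0 0 -4.5 0 0 0;0 0 0 -5 0 0 0;0 0 0 -5.5 0 0 0;0 0 0 -6 0 0 0;0 0 0 -6.5 0 0 0;0 0 0 -7.5 0 0 0;0 0 0 -8 0 0 0;0 0 0 -8 0 0 0")

```text
time_s: 16.98
eef_pos: [544.8, 58.3, 267.9]
ee_rot: [0.0, 0.996, 0.089, 0.001]
force: [-0.6, -0.8, -1.6]
grip_width: 0.285
grip_force: 79.0
```

```bash
python3 - <<'E'
from h import *
np.set_printoptions(precision=1,suppress=True)
im=capture("side")
k=im[140:240,215:300];a=cv2.resize(k,None,fx=5,fy=5,interpolation=cv2.INTER_CUBIC)
for l in("nozzle_mid","rod_tip"):
    for d in spot_point("side",l): print(l,round(float(d["score"]),2),d["xy"])
w=capture("wrist");b=cv2.resize(w[150:250,210:310],(370,500),interpolation=cv2.INTER_CUBIC)
b=cv2.resize(w[140:250,220:300],(364,500),interpolation=cv2.INTER_CUBIC)
save(np.hstack([a,b])[:, :800],"x7.png")
for l in("nozzle_mid",):
    for d in spot_point("wrist",l): print(l,round(float(d["score"]),2),d["xy"])
go((551.5,-190.9,266),.178)
E
```

```text
rod_tip 0.89 [224.9, 279.1]
nozzle_mid 0.4 [278.4, 208.8]
t 17.2333 pos [544.2  58.4 265.9] tx 10.19 tilt [-0.1  0. ] cmd [-3.7 24.7 -0. ] [-0.  0. -0.] F [-0.1 -0.4 -2.3] grip 0.2853816602352143 78.95979881286621
```

View pics/x7.png

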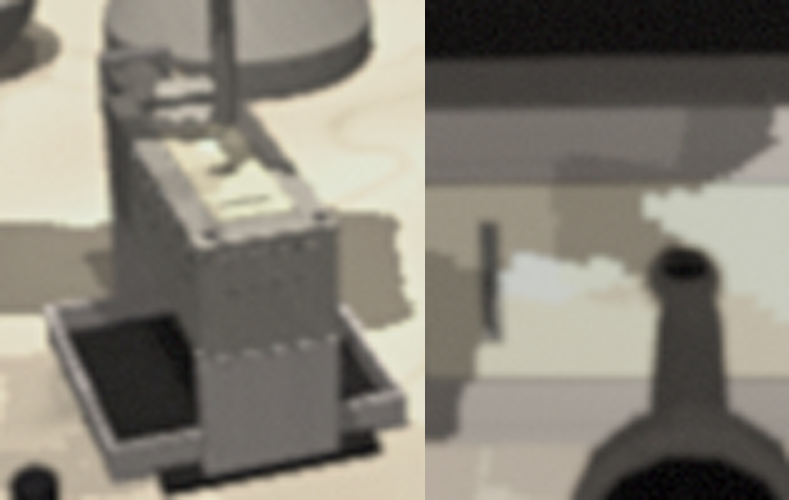

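Left: side view with the slide fully forward. Right: wrist view with the port over an empty dark bore at (685,265), just beyond the tip. So the nozzle has dropped. Next I'll take the rod back to the holder.

Emit:
step_arm(commands="0 -0.3 2 0 0 0 0;0 -0.8 5 0 0 0 0;0 -1.2 8 0 0 0 0;0 -1.6 11 0 0 0 0;0 -2 14 0 0 0 0;0 -2.4 17 0 0 0 0;0 -2.9 20 0 0 0 0;0 -3.3 22.5 0 0 0 0;0 -3.5 24 0 0 0 0;0 -3.7 24.7 0 0 0 0;0 -3.7 24.7 0 0 0 0;0 -3.7 24.7 0 0 0 0;0 -3.7 24.7 0 0 0 0")

```text
time_s: 18.32
eef_pos: [551.8, -189.9, 266.4]
ee_rot: [-0.0, 0.996, 0.089, 0.0]
force: [0.8, -0.3, -1.0]
grip_width: 0.29
grip_force: 78.9
```

```bash
python3 - <<'E'
from h import *
im=capture("top")
for d in spot_point("top","nozzle_mid"): print(d["score"],d["xy"],atz("top",d["xy"],20))
go((551.7,-190.8,119.6),.178)
E
```

```text
0.4 [195.9, 227.7] [544.83709418  58.19652077  20.        ]
t 18.4167 pos [ 551.8 -190.1  266.5] tx 10.27 tilt [0.01 0.  ] cmd [-0.03  0.07 14.69] [-0.    -0.     0.001] F [-0.5 -1.  -1.3] grip 0.28126863943152586 78.87993693351746
```

Emit:
step_arm(commands="0 -0.03 0.07 1 0 0 0;0 -0.03 0.07 2.5 0 0 0;0 -0.03 0.07 4 0 0 0;0 -0.03 0.07 5.5 0 0 0;0 -0.03 0.07 6.5 0 0 0;0 -0.03 0.07 6.8 0 0 0;0 -0.03 0.07 7 0 0 0;0 -0.03 0.07 7.2 0 0 0;0 -0.03 0.07 7.4 0 0 0;0 -0.03 0.07 7.6 0 0 0;0 -0.03 0.07 7.6 0 0 0")

```text
time_s: 19.33
eef_pos: [551.4, -192.0, 190.3]
ee_rot: [0.0, 0.996, 0.089, 0.0]
force: [-0.2, -0.8, -1.9]
grip_width: 0.285
grip_force: 78.9
```

Emit:
step_arm(commands="0 0 -0.07 0.5 0 0 0;0 0 -0.07 1.2 0 0 0;0 0 -0.07 2 0 0 0;0 0 -0.07 3 0 0 0;0 0 -0.07 4 0 0 0;0 0 -0.07 5 0 0 0;0 0 -0.07 5.8 0 0 0;0 0 -0.07 6.3 0 0 0;0 0 -0.07 6.6 0 0 0;0 0 -0.07 6.6 0 0 0")

```text
time_s: 20.17
eef_pos: [551.2, -191.2, 123.7]
ee_rot: [-0.0, 0.996, 0.089, -0.0]
force: [0.6, 0.1, -1.0]
grip_width: 0.285
grip_force: 78.9
```

Emit:
step_arm(commands="0 0.05 -0.03 0.1 0 0 0;0 0.05 -0.03 0.2 0 0 0;0 0.05 -0.03 0.3 0 0 0;0 0.05 -0.03 0.4 0 0 0;0 0.05 -0.03 0.45 0 0 0;0 0.05 -0.03 0.45 0 0 0")

```text
time_s: 20.67
eef_pos: [551.7, -190.9, 119.8]
ee_rot: [-0.0, 0.996, 0.089, -0.0]
force: [0.7, -0.3, -1.9]
grip_width: 0.284
grip_force: 78.9
```

Emit:
step_arm(commands="0 0 0 0.05 0 0 0;0 0 0 0.1 0 0 0;0 0 0 0.1 0 0 0")

```text
time_s: 20.92
eef_pos: [551.8, -191.0, 119.6]
ee_rot: [0.0, 0.996, 0.089, 0.0]
force: [-2.1, 1.1, 4.7]
grip_width: 0.287
grip_force: 79.2
```

Seated. I'll open and rise straight up.

Emit:
step_arm(commands="1 0 0 0 0 0 0;1 0 0 0 0 0 0;1 0 0 0 0 0 0;1 0 0 0 0 0 0;1 0 0 0 0 0 0;1 0 0 0 0 0 0;1 0 0 0 0 0 0;1 0 0 0 0 0 0;1 0 0 -1 0 0 0;1 0 0 -3 0 0 0;1 0 0 -6 0 0 0;1 0 0 -9 0 0 0;1 0 0 -12 0 0 0;1 0 0 -15 0 0 0;1 0 0 -18 0 0 0;1 0 0 -18 0 0 0")

```text
time_s: 22.25
eef_pos: [552.8, -191.5, 306.0]
ee_rot: [0.003, 0.996, 0.089, 0.004]
force: [0.1, -0.1, 0.7]
grip_width: 1.003
grip_force: 0.0
```

```bash
python3 - <<'E'
from h import *
np.set_printoptions(precision=1,suppress=True)
c=capture("side");w=capture("wrist")
for l in("rod_grip","rod_tip","nozzle_mid","spare_mid"):
    print(l,[(round(float(d["score"]),2),np.round(d["xy"],1)) for d in spot_point("side",l)])
a=cv2.resize(c[150:370,190:410],(440,440),interpolation=cv2.INTER_CUBIC);b=cv2.resize(w[80:300,180:360],(360,440))
save(np.hstack([a,b]),"f.png");go((552,-190,300))
E
```

```text
rod_grip [(0.91, array([334.4, 259.8])), (0.74, array([219.7, 245.7])), (0.64, array([278.7, 239.7]))]
rod_tip [(0.91, array([331.7, 295.6])), (0.56, array([229.3, 278.5]))]
nozzle_mid []
spare_mid [(0.74, array([334.6, 261.4]))]
t 22.55 pos [ 551.5 -190.8  297.6] tx 10.19 tilt [-0.1  0.1] cmd [ 0.1 -0.1 -0.2] [0. 0. 0.] F [0.1 0.1 0.8] grip 1.0022258948199063 0.0
```

View pics/f.png

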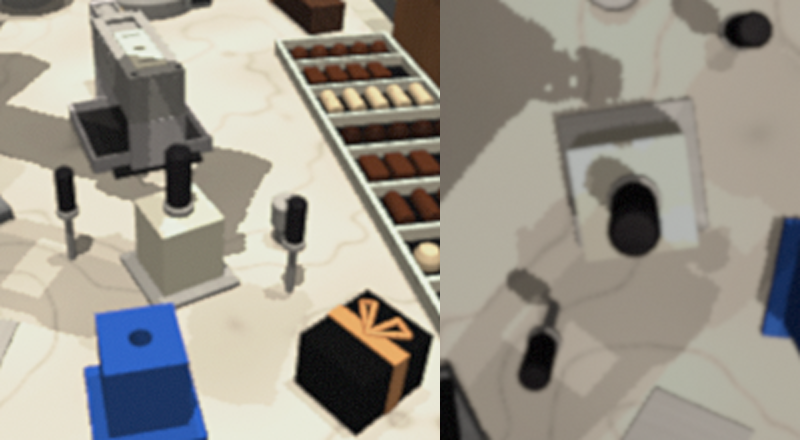

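The side view shows the rod upright in the white holder at (178,180), with its collar on the top. The spare, the black box and the look-alikes are where they were. Handing in.

```bash
python3 -c "
from rig import *
print(finish_job())"
```

```text
the job is handed in; nothing more can be done
None
```

I opened the slide to its stop, pressed the nozzle out, put the rod back upright in the white holder, and handed the job in at about 22.6 s; the nozzle landing in the pan is inferred from the push force dropping away and the bore showing empty, since no camera gave a clear view under the head.

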